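# Pull a slipped friction disc into line with a tapered drift pin

## Robot

A 6-joint arm with a two-finger parallel gripper is mounted at the origin on a cart in front of the work surface, level with it; the furniture and walls round the work are solid. World frame = base frame: x ahead of the robot, y to its left, z up, the work surface at z = 0. Lengths are in m, angles in rad, forces in N, time in s.
With the tool pointing down it reaches from about 0.3 to 0.85 m from the base axis. Payload 4.2 kg.
Tool frame: the origin (TCP) lies midway between the tips of the shut fingers; the grasp point (between the pads) lies 19 mm behind it; z points along the fingers, y is the direction in which the jaws open and shut (so a half turn about z gives the same grasp; the last joint's range is limited). The gripper opens to 91 mm and grips with 3 to 60 N. Pads are 32 mm wide; open, the fingers measure 118 mm over their backs; the gripper's body (76 mm by 178 mm) begins 60 mm behind the grasp point.
Start: joints at [-0.02, 0.32, 1.565, -0, 1.257, -0.02], TCP at [0.575, 0, 0.214] pointing down, gripper open.
Joint ranges: [-3.11, 3.11], [-0.84, 2.01], [0.21, 2.61], [-1.34, 4.49], [0.05, 2.63], [-2.56, 2.56]. Speed limits (rad/s): [2.57, 2.57, 3.14, 3.14, 3.14, 3.14].

## Interface

Orientations are given as a unit quaternion [x, y, z, w].
In Python, from station import readout, cams, workorder, finder gives the robot as it stands.
- The arm moves only by the tool step_arm, never from a script. Its argument "series" is a list of rows, each an object of numbers: "hand": the finger opening in cm, from 0 to 9.12; "dx", "dy", "dz": the shift along the tool's x, y, z in cm; "wx", "wy", "wz": the turn, a rotation vector about the tool's x, y, z in degrees. A call has 1 to 8 rows; each row is the pose to reach, as a shift and turn from the pose measured when the call began, along the tool's axes at that moment; what a row does not reach only later rows make up. A row lasts 1/10 s, in which the tool goes at most 50 mm and 8.59 degrees, less where a joint would pass 70% of its speed; a pose out of reach is approached as far as the arm can. A call with a gripper value outside its range is refused whole. The fingers move at their own pace and stop on an object; "newtons" is the grip in N (left out, the last holds). Time passes only in rows, so rows that repeat a pose let the fingers close. It gives the time, the measured TCP pose, the force and the opening at its end, in the units of the state.
- readout.state(): the state, without advancing time (a new reading comes with each control period).
- cams.grab_frame(name): name is "scene" or "side" or "wrist"; returns a dict with "pixels" (400x640x3 uint8, blue, green, red), "mtx" (3x3 intrinsics, pixels), "dist" ([k1, k2, p1, p2, k3] as OpenCV has them; the pictures are not rectified), "R" (3x3) and "t" (3): a world point X has camera coordinates R X + t; the wrist camera has in their place "tool_from_camera" (4x4, takes a point from camera to tool coordinates, whose origin is the TCP and whose axes are the flange's). Camera axes: x right, y down, z forward; pixel columns grow to the right and rows downward; lengths in m; the calibration is good to about 2 mm. A picture is of the moment at which its call begins: read the wrist's pose just before it. There is no depth.
- workorder.finish_job(): hands the job in, once; it reports no verdict.
Trained networks look in a picture, given as the dict that the camera call returned (one of the last four; its "shot" number tells which), for a name from the list of things; names that differ only in an ending like _2 or _b are one class to them, and where a whole thing is asked for, a point or a joint stands for the part that bears it (a point fixed in the world has none). Each returns a list of dicts, best first, with "conf" (0 to 1); they miss things now and then, are a little off and sometimes report something else, mostly with a low value. They report only what shows in the picture. A call takes as long as a camera call. They do not tell look-alikes from the thing itself.
- finder.boxes_of(picture, label): "at" ([x, y, z] in m, in world coordinates, good to about 4 mm: the middle of the surface that is visible of it).
The state is a dict: "t": time; "joints": joint angles; "joint_vel": joint speeds; "joint_efforts": joint torques, N m; "position": TCP position; "tool_rot": TCP orientation; "ft_force": force on the tool from outside, world axes, zero at the start; "torque": the same for the moment, N m; "opening": opening from 0.0 (shut) to 1.0 (fully open).
Only numpy, scipy, OpenCV 4.12 (cv2) and the standard library are available. Lean on these libraries where they do the work, as an engineer would, in place of code of your own. Each camera call takes 0.05 s, during which the arm holds its last target.

## Task

The friction disc sandwiched in the display stand's swivel foot has slipped, so its hole no longer lines up with the holes in the plates above and below. Take the red-headed tapered drift pin from its wooden rest, feel its thin nose through the blue plate's hole into the disc's hidden hole, and drive it down to pull the holes into line until the pin stands upright with its collar flush on the blue plate; then let go. Never force it: keep the pin from pressing on the foot with more than about 40 N, and do not disturb the jar, capacitor and heat sink beside the foot.

Things in the scene. Friction and masses are not known exactly. Their poses are not given: they have to be found in the camera images.
- swivel_foot: Swivel foot of a display stand, fixed on the bench. Origin under its middle on the bench, z up. Foot slab 150 x 126 x 5 mm; on four posts two plates 116 (x) x 100 (y) mm: grey lower plate (z 35 to 43 mm) and blue upper plate (z 52 to 58 mm), each with a fixed 20 mm hole on the origin's vertical axis. Four bolt heads rise 5 mm over the blue plate at x +-48, y +-40 mm.
- disc_level (a point): Fixed point on the foot's axis, level with the top of the brass friction disc that lies between the plates: 51 mm above the bench, 7 mm below foot_hole. The disc (72 mm diameter, 7 mm thick, 20 mm hole) has slipped 10.5 to 12 mm off this axis in any direction; where is not reported. It slides sideways any way against about 4 N of friction and stays where it is left.
- foot_hole (a point): Centre of the 20 mm hole in the blue upper plate, level with the plate's top face, 58 mm above the bench; z up, x and y as the foot's.
- taper_pin: Steel drift pin, about 140 g, 84 mm long, at first upright in its rest. Origin at the nose's tip, z up along the pin. From the tip up: nose 11 mm long, 5 mm across at the flat tip, widening to 6 mm; taper 24 mm long up to 18.6 mm; straight shank 15 mm long, 18.6 mm across; collar 28 mm across, 4 mm thick (50 to 54 mm); red square head 16 x 16 mm (54 to 84 mm).
- pin_head (a point): Centre of the pin's red square head, 69 mm above its tip and 15 mm above the collar's top; x and y square to the flats, z up along the pin. Grasp here, across two opposite flats (16 mm).
- pin_seat (a point): Centre of the underside of the pin's collar, 50 mm above the tip, z up along the pin. It meets foot_hole when the pin is fully home.
- pin_rest: Fixed wooden rest for the pin, 58 x 58 x 55 mm with a 72 mm foot, with an upright 21 mm through hole in the middle; the pin's collar rests on its top. Origin under its middle on the bench.
- flux_jar: Bystander: loose jar with yellow lid, 48 mm diameter, 31 mm tall, behind the foot. Origin under its middle.
- cap_big: Bystander: loose upright dark-blue capacitor, 25 mm diameter, 35 mm tall, behind the foot. Origin under its middle.
- heat_sink: Bystander: loose finned heat sink 30 x 45 x 22 mm, to the right of the foot. Origin under its middle.
Mind the look-alikes: they are no part of the job. There is more than one size of the swivel_foot; the one meant has the size given above.

How it is judged:
By the outcome, as a careful person would: the job done as asked, in the order asked, and still so for the second after the job is handed in, with the robot touching nothing.
It also fails if it takes over 54 s, if anything falls off the work surface, if the arm or the gripper's body presses on something with over 40 N, if the wrist force passes 120 N, or if a joint passes its speed limit or range.

## Working session

There is one attempt and no reset: what is moved stays moved. The work goes in short steps, Python scripts to look and compute and a tool call to move; the robot and the scene stay as the last step left them, time stands still between calls to the robot, and variables do not carry over. Pictures are saved under pics/ and viewed, and the job is handed in when it is done.

Besides the shell and the picture viewer there is one more tool, called after ">>>" as name([rows], argument=value, ...), one row to a line, values as JSON. step_arm: Moves the arm, as the interface text tells. Its arguments: {"type":"object","properties":{"series":{"type":"array","items":{"type":"object","properties":{"hand":{"type":"number"},"dx":{"type":"number"},"dy":{"type":"number"},"dz":{"type":"number"},"wx":{"type":"number"},"wy":{"type":"number"},"wz":{"type":"number"}}}},"newtons":{"type":"number"}},"required":["series"]}

```bash
mkdir -p pics
cat > h.py <<'E'
import numpy as np, cv2
from station import readout, cams, workorder, finder
def px(f,P):
    P=np.atleast_2d(np.array(P,float))
    r,_=cv2.Rodrigues(np.array(f["R"])); 
    return cv2.projectPoints(P,r,np.array(f["t"],float),np.array(f["mtx"]),np.array(f["dist"],float))[0][:,0]
def ray(f,uv,z):
    n=cv2.undistortPoints(np.array([[uv]],float),np.array(f["mtx"]),np.array(f["dist"],float))[0,0]
    R=np.array(f["R"]);t=np.array(f["t"],float)
    c=-R.T@t; d=R.T@np.array([n[0],n[1],1]); return c+d*(z-c[2])/d[2]
def wristify(f,s):
    from scipy.spatial.transform import Rotation as Ro
    T=np.eye(4);T[:3,:3]=Ro.from_quat(s["tool_rot"]).as_matrix();T[:3,3]=s["position"]
    M=np.linalg.inv(T@np.array(f["tool_from_camera"])); f["R"]=M[:3,:3];f["t"]=M[:3,3];return f
E
python3 - <<'E'
from h import *
s=readout.state();print(s)
for n in ["scene","side","wrist"]:
    s=readout.state()
    f=cams.grab_frame(n);cv2.imwrite(f"pics/{n}0.png",f["pixels"])
    for l in ["swivel_foot","taper_pin","pin_rest","flux_jar","cap_big","heat_sink"]:
        print(n,l,[(np.round(b["at"],3).tolist(),round(b["conf"],2)) for b in finder.boxes_of(f,l)])
print(readout.state()["t"])
E
```

```text
{'t': 0.0, 'joints': array([-1.99924604e-02,  3.20308744e-01,  1.56565601e+00, -4.72050161e-06,
        1.25735902e+00, -2.00209475e-02]), 'joint_vel': array([ 0.00015923, -0.00033806,  0.00014322, -0.00100547, -0.00072744,
        0.00162359]), 'joint_efforts': array([-5.01459035e-04, -4.12465632e+01, -2.31973493e+01,  7.28826877e-02,
        4.58198413e-02, -1.41870069e-04]), 'position': array([5.74516842e-01, 1.32552944e-05, 2.13119521e-01]), 'tool_rot': array([ 7.07095929e-01,  7.07117104e-01, -6.01295097e-04, -6.22609647e-04]), 'ft_force': array([ 0.60821598,  0.00165304, -1.09298108]), 'torque': array([ 0.0036248 , -0.00899242,  0.03641977]), 'opening': 0.9969099317499822}
scene swivel_foot [([0.509, -0.175, 0.044], 0.97), ([0.333, -0.04, 0.035], 0.59)]
scene taper_pin []
scene pin_rest [([0.501, 0.14, 0.034], 0.74)]
scene flux_jar [([0.644, -0.085, 0.031], 0.65)]
scene cap_big [([0.657, -0.176, 0.018], 0.57), ([0.508, -0.169, 0.042], 0.34)]
scene heat_sink [([0.573, -0.252, 0.019], 0.62)]
side swivel_foot [([0.354, -0.005, 0.032], 0.59), ([0.535, -0.12, 0.041], 0.58)]
side taper_pin [([0.514, 0.179, 0.07], 0.95)]
side pin_rest [([0.51, 0.201, 0.04], 0.83), ([0.533, -0.12, 0.043], 0.21)]
side flux_jar [([0.636, -0.067, 0.028], 0.74)]
side cap_big [([0.662, -0.161, 0.022], 0.76), ([0.534, -0.119, 0.04], 0.67), ([0.512, 0.179, 0.073], 0.57)]
side heat_sink []
wrist swivel_foot [([0.542, -0.151, 0.057], 0.97), ([0.363, -0.022, 0.044], 0.83)]
wrist taper_pin [([0.517, 0.161, 0.061], 0.63)]
wrist pin_rest [([0.516, 0.148, 0.056], 0.69), ([0.662, -0.168, 0.036], 0.29)]
wrist flux_jar [([0.637, -0.077, 0.028], 0.81)]
wrist cap_big [([0.66, -0.168, 0.039], 0.56)]
wrist heat_sink []
1.05
```

View pics/scene0.png

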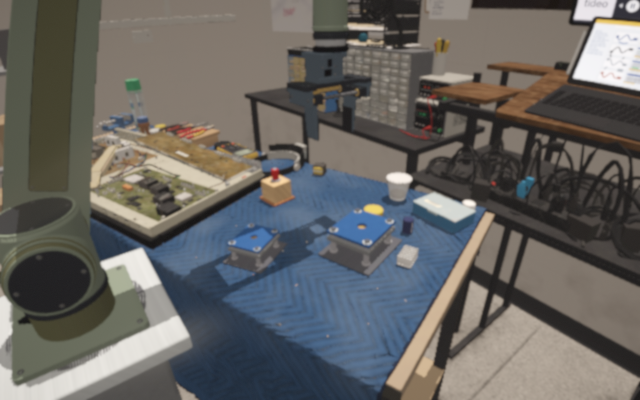

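View pics/side0.png

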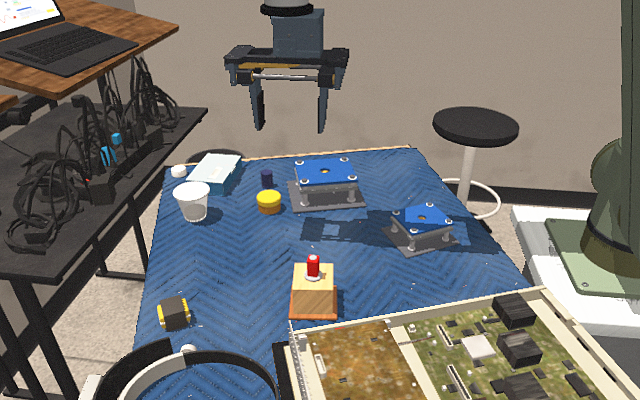

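View pics/wrist0.png

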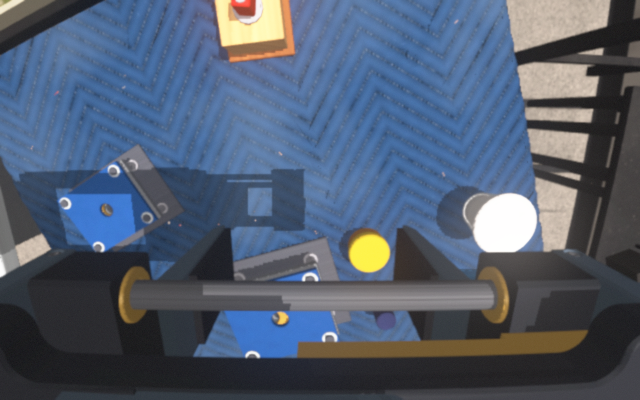

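Run:
```python
import cv2
a=cv2.imread("pics/scene0.png")[195:275,310:410];b=cv2.imread("pics/side0.png")[145:225,280:380];c=cv2.imread("pics/side0.png")[240:320,270:370]
d=cv2.imread("pics/wrist0.png")[230:360,220:350]
e=cv2.imread("pics/scene0.png")[160:210,255:305]
r=lambda i:cv2.resize(i,(400,300),interpolation=cv2.INTER_CUBIC)
import numpy as np
cv2.imwrite("pics/c0.png",np.vstack([np.hstack([cv2.resize(a,(400,320)),cv2.resize(b,(400,320))])[:300],np.hstack([cv2.resize(c,(400,320))[:300],cv2.resize(e,(300,300)),np.zeros((300,100,3),np.uint8)])]))
cv2.imwrite("pics/c1.png",cv2.resize(d,(585,585),interpolation=cv2.INTER_CUBIC))
```

```text
(no output)
```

View pics/c0.png

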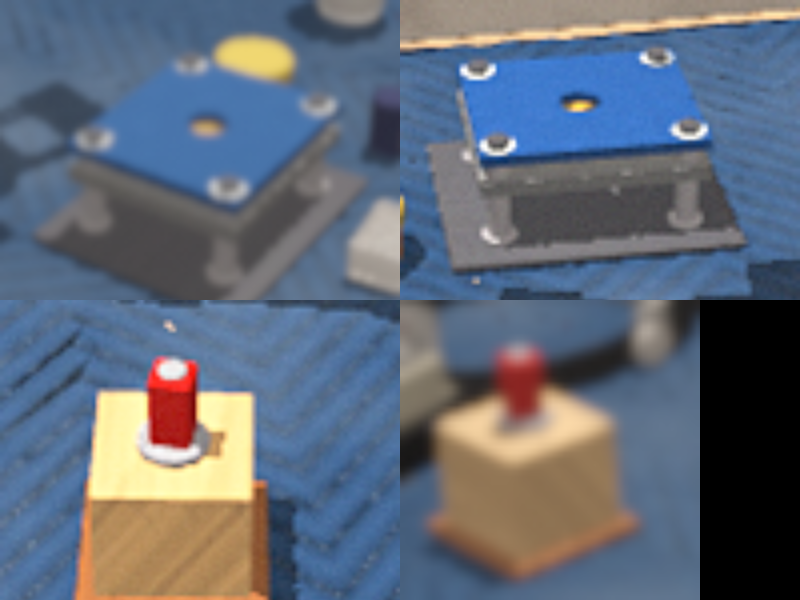

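View pics/c1.png

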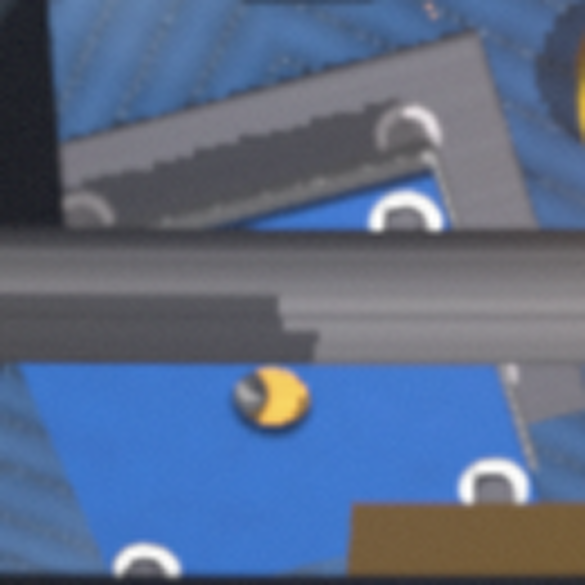

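Run:
```python
from h import *
s=readout.state()
f=wristify(cams.grab_frame("wrist"),s)
g=cams.grab_frame("scene");h=cams.grab_frame("side")
for uv,z in [((310,277),.062),((330,338),.062),((252.2,354.4),.062),((280.4,318.4),.058),((107,210),.058)]: print("w",ray(f,uv,z)*1000)
def S(c,o,k):return (o[0]+c[0]/k,o[1]+c[1]/k)
for c,z in [((207,127),.058),((95,138),.062),((230,187),.062),((320,104),.062),((191,62),.062)]: print("scene",ray(g,S(c,(310,195),4),z)*1000)
for c,z in [((579,103),.058),((478,67),.062),((657,55),.062),((690,128),.062),((497,142),.062)]: print("side",ray(h,S((c[0]-400,c[1]),(280,145),4),z)*1000)
# pin: head top z = 55-? tip at 5mm; collar underside at 55 -> head top 89
for c,z in [((173,370-300),.089),((173,442-300),.057)]: print("pin side",ray(h,S(c,(270,240),4),z)*1000)
for c,z in [((518,352),.089),((521,410),.059)]: print("pin scene",ray(g,S((c[0]-400,c[1]-300),(255,160),6),z)*1000)
print("wrist pin",ray(f,(245,5),.089)*1000)
print(s["t"])
```

```text
w [571.45291181 -93.30923916  62.        ]
w [ 594.28693595 -172.12324025   62.        ]
w [ 502.6755571  -195.65862457   62.        ]
w [ 537.23378024 -148.42036012   58.        ]
w [357.02225904 -18.63324653  58.        ]
scene [ 532.32086242 -157.44363723   58.        ]
scene [ 476.03137321 -133.57796419   62.        ]
scene [ 499.1451266 -209.3773624   62.       ]
scene [ 590.1827603  -183.17689432   62.        ]
scene [ 567.66222708 -106.04600839   62.        ]
side [ 535.07598124 -149.3148172    58.        ]
side [ 591.47477318 -174.54071574   62.        ]
side [ 499.48942571 -200.32117264   62.        ]
side [ 476.66821713 -123.28035291   62.        ]
side [569.20898706 -97.24182659  62.        ]
pin side [513.87728646 168.36340255  89.        ]
pin side [513.80769637 170.552397    57.        ]
pin scene [516.44619664 167.13171509  89.        ]
pin scene [517.53567932 170.87924829  59.        ]
wrist pin [519.88417931 163.95877125  89.        ]
1.05
```

Run:
```python
from h import *
f=cams.grab_frame("wrist");print(np.round(f["tool_from_camera"],4),f["mtx"],f["dist"],readout.state()["t"])
```

```text
[[-9.000e-04 -9.624e-01 -2.716e-01  7.830e-02]
 [ 1.000e+00 -7.000e-04 -8.000e-04  4.000e-04]
 [ 5.000e-04 -2.716e-01  9.624e-01 -1.703e-01]
 [ 0.000e+00  0.000e+00  0.000e+00  1.000e+00]] [[329.90431996   0.         313.33251193]
 [  0.         329.90431996 205.42478338]
 [  0.           0.           1.        ]] [-0.05728621  0.          0.          0.          0.        ] 1.25
```

>>> step_arm([
  {"dx":-4,"dy":-0.8,"dz":1},
  {"dx":-8.5,"dy":-1.6,"dz":3},
  {"dx":-13,"dy":-2.4,"dz":6},
  {"dx":-17.5,"dy":-3.2,"dz":9},
  {"dx":-21,"dy":-3.8,"dz":11},
  {"dx":-22.8,"dy":-4,"dz":11.5},
  {"dx":-22.8,"dy":-4,"dz":11.5},
  {"dx":-22.8,"dy":-4,"dz":11.5},
])

```text
invalid input at $.series[0]: expected keys hand, dx, dy, dz, wx, wy, wz
```

Run:
```python
from h import *
s=readout.state();f=wristify(cams.grab_frame("wrist"),s);cv2.imwrite("pics/w1.png",f["pixels"]);np.savez("w1",R=f["R"],t=f["t"],mtx=f["mtx"],dist=f["dist"])
print(s["position"],s["tool_rot"],px(f,[.535,-.15,.058]))
I=f["pixels"][60:180,240:400];cv2.imwrite("pics/w1c.png",cv2.resize(I,(800,600),interpolation=cv2.INTER_CUBIC))
```

```text
[ 5.75057014e-01 -3.96970696e-06  2.13984958e-01] [7.07112071e-01 7.07101488e-01 5.06282461e-05 4.92329837e-05] [[278.43751801 319.56260819]]
```

View pics/w1.png

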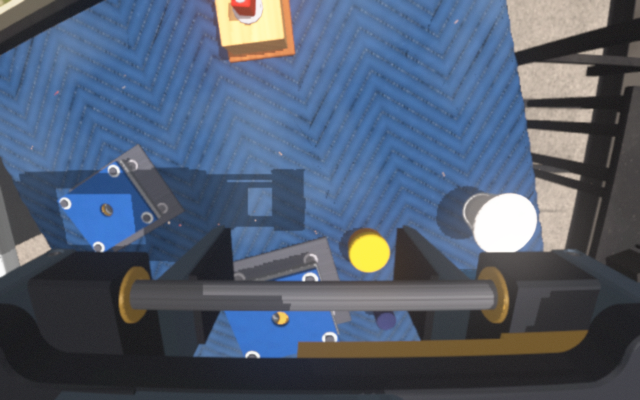

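View pics/w1c.png

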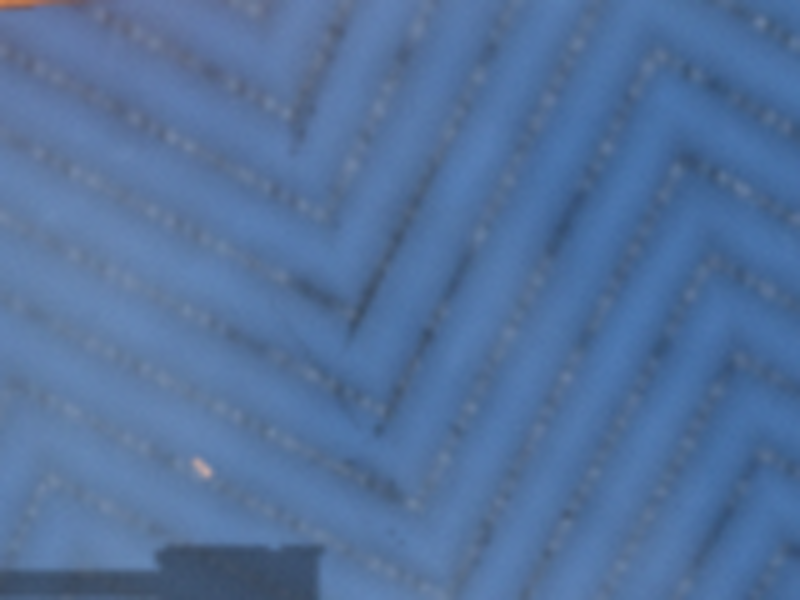

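All keys are required per row.

>>> step_arm([
  {"hand":9.1,"dx":-4,"dy":-0.8,"dz":1,"wx":0,"wy":0,"wz":0},
  {"hand":9.1,"dx":-8.5,"dy":-1.6,"dz":3,"wx":0,"wy":0,"wz":0},
  {"hand":9.1,"dx":-13,"dy":-2.4,"dz":6,"wx":0,"wy":0,"wz":0},
  {"hand":9.1,"dx":-17,"dy":-3.2,"dz":8.5,"wx":0,"wy":0,"wz":0},
  {"hand":9.1,"dx":-21,"dy":-3.8,"dz":11,"wx":0,"wy":0,"wz":0},
  {"hand":9.1,"dx":-22.8,"dy":-4,"dz":11.5,"wx":0,"wy":0,"wz":0},
  {"hand":9.1,"dx":-22.8,"dy":-4,"dz":11.5,"wx":0,"wy":0,"wz":0},
  {"hand":9.1,"dx":-22.8,"dy":-4,"dz":11.5,"wx":0,"wy":0,"wz":0},
])

```text
t: 2.1
position: [0.5352, -0.228, 0.0991]
tool_rot: [0.707, 0.707, 0.0, -0.0]
ft_force: [0.6, 0.2, -0.2]
opening: 0.998
```

Run:
```python
from h import *
s=readout.state();f=wristify(cams.grab_frame("wrist"),s);cv2.imwrite("pics/w2.png",f["pixels"]);np.savez("w2",R=f["R"],t=f["t"],mtx=f["mtx"],dist=f["dist"])
print(s["position"],s["tool_rot"],px(f,[.535,-.15,.058]))
I=f["pixels"][70:160,250:370];cv2.imwrite("pics/w2c.png",cv2.resize(I,(800,600),interpolation=cv2.INTER_CUBIC))
```

```text
[ 0.5351984  -0.22799021  0.09909952] [ 7.07479964e-01  7.06733343e-01  2.85954611e-04 -2.77880156e-05] [[312.40390522 113.30724586]]
```

View pics/w2.png

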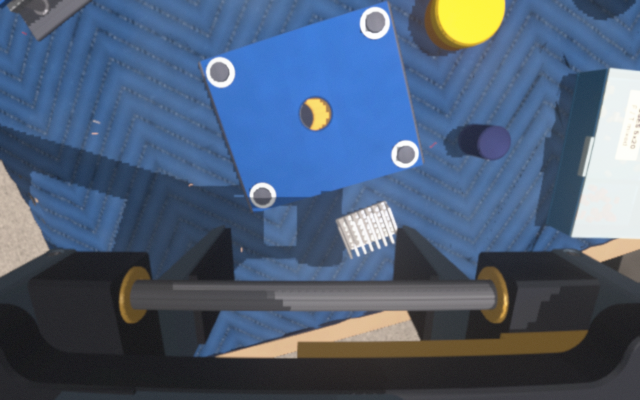

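View pics/w2c.png

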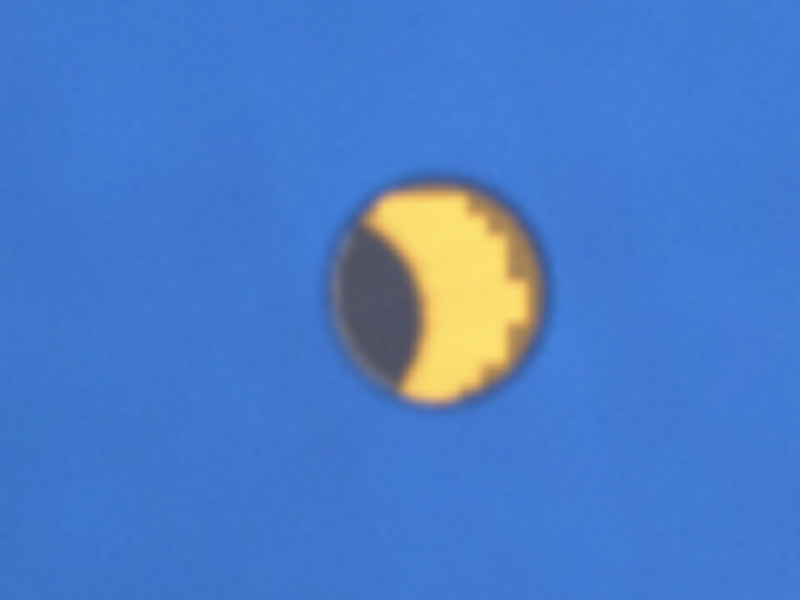

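Run:
```python
from h import *
f=dict(np.load("w2.npz"))
for uv,z in [((315.8,113.7),.058),((374.5,22.5),.063),((405,154),.063),((262.5,194.5),.063),((220,72),.063)]: print(uv,ray(f,uv,z)*1000)
P=lambda c:(250+c[0]/6.667,70+c[1]/6.667)
for c in [(439,291),(363,225),(403,390),(423,315),(331,300),(547,291)]: print(c,ray(f,P(c),.051)*1000,ray(f,P(c),.058)*1000)
```

```text
(315.8, 113.7) [ 537.10557511 -150.2406768    58.        ]
(374.5, 22.5) [570.69415412 -99.20025546  63.        ]
(405, 154) [ 592.94805966 -174.57451703   63.        ]
(262.5, 194.5) [ 502.68105911 -200.54398343   63.        ]
(220, 72) [ 480.42869356 -125.84597378   63.        ]
(439, 291) [ 537.18492413 -150.22434424   51.        ] [ 537.13454754 -150.20927587   58.        ]
(363, 225) [ 529.93241878 -144.08287222   51.        ] [ 530.11440805 -144.26457288   58.        ]
(403, 390) [ 533.68717284 -159.55496519   51.        ] [ 533.74886207 -159.2409494    58.        ]
(423, 315) [ 535.64309224 -152.46820305   51.        ] [ 535.64211501 -152.38124281   58.        ]
(331, 300) [ 526.79543189 -151.03963978   51.        ] [ 527.07792832 -150.99844984   58.        ]
(547, 291) [ 547.56553521 -150.23438023   51.        ] [ 547.18257015 -150.21899032   58.        ]
```

>>> step_arm([
  {"hand":9.1,"dx":3,"dy":0,"dz":-3,"wx":0,"wy":0,"wz":0},
  {"hand":9.1,"dx":7.5,"dy":-0.5,"dz":-4,"wx":0,"wy":0,"wz":0},
  {"hand":9.1,"dx":12,"dy":-1,"dz":-4,"wx":0,"wy":0,"wz":0},
  {"hand":9.1,"dx":16.5,"dy":-1.3,"dz":-4,"wx":0,"wy":0,"wz":0},
  {"hand":9.1,"dx":21,"dy":-1.6,"dz":-4,"wx":0,"wy":0,"wz":0},
  {"hand":9.1,"dx":25.5,"dy":-2,"dz":-4,"wx":0,"wy":0,"wz":0},
  {"hand":9.1,"dx":29.5,"dy":-2,"dz":-4,"wx":0,"wy":0,"wz":0},
  {"hand":9.1,"dx":31.5,"dy":-2,"dz":-4,"wx":0,"wy":0,"wz":0},
])

```text
t: 2.95
position: [0.515, 0.0921, 0.1407]
tool_rot: [0.705, 0.709, 0.002, 0.001]
ft_force: [-0.5, -0.8, -0.7]
opening: 0.996
```

>>> step_arm([
  {"hand":9.1,"dx":0,"dy":0,"dz":0,"wx":0,"wy":0,"wz":0},
])

```text
t: 3.05
position: [0.5147, 0.0956, 0.1416]
tool_rot: [0.703, 0.711, 0.003, 0.001]
ft_force: [0.6, -0.3, 0.0]
opening: 0.998
```

Run:
```python
from h import *
s=readout.state();f=wristify(cams.grab_frame("wrist"),s);cv2.imwrite("pics/w3.png",f["pixels"]);np.savez("w3",R=f["R"],t=f["t"],mtx=f["mtx"],dist=f["dist"])
p=px(f,[.515,.168,.089])[0];print(s["t"],s["position"],s["tool_rot"],p)
u,v=int(p[0])-60,max(0,int(p[1])-45);print(u,v)
I=f["pixels"][v:v+90,u:u+120];cv2.imwrite("pics/w3c.png",cv2.resize(I,(800,600),interpolation=cv2.INTER_CUBIC))
```

```text
3.05 [0.51467482 0.09561374 0.1416254 ] [0.70337832 0.71081051 0.00258486 0.00082941] [314.16191517 122.2177012 ]
254 77
```

View pics/w3c.png

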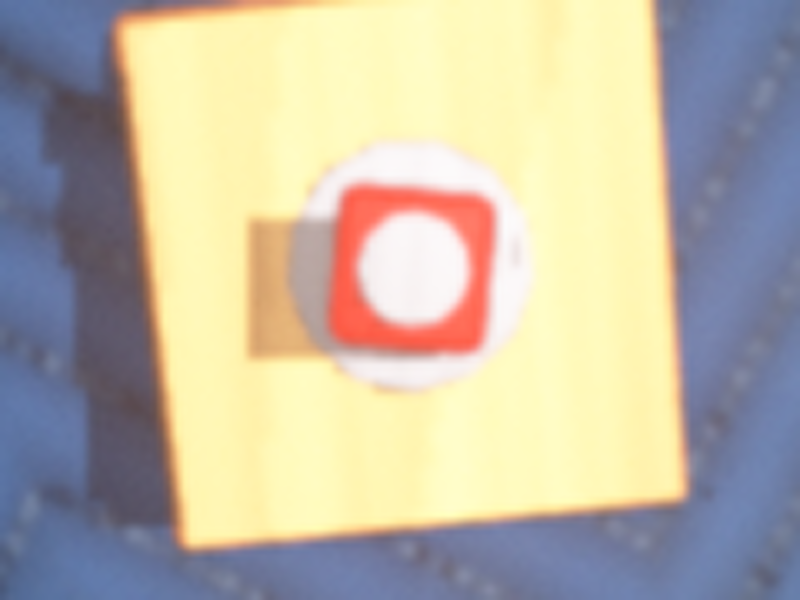

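Run:
```python
from h import *
from scipy.spatial.transform import Rotation as Ro
f=dict(np.load("w3.npz"))
p=ray(f,(316.1,117.2),.089);q=ray(f,(254+410/6.667,77+265/6.667),.059);print(p*1000,q*1000)
s=readout.state();print(s["position"],s["tool_rot"]);R=Ro.from_quat(s["tool_rot"]).as_matrix()
print(R.round(4)); print("tool shift cm",R.T@(np.array([p[0],p[1],.0615])-s["position"])*100)
```

```text
[516.23872699 171.22877384  89.        ] [516.16250131 171.24751002  59.        ]
[0.51467528 0.09468006 0.14170803] [0.70367366 0.7105184  0.00248351 0.00090518]
[[-0.0097  0.9999  0.0048]
 [ 1.      0.0097  0.0023]
 [ 0.0022  0.0048 -1.    ]]
tool shift cm [7.63526306 0.19186769 8.03870182]
```

>>> step_arm([
  {"hand":5,"dx":3.5,"dy":0.1,"dz":0,"wx":0.3,"wy":-0.1,"wz":2},
  {"hand":5,"dx":6.5,"dy":0.2,"dz":1,"wx":0.3,"wy":-0.1,"wz":4},
  {"hand":5,"dx":7.6,"dy":0.2,"dz":2,"wx":0.3,"wy":-0.1,"wz":4},
  {"hand":5,"dx":7.6,"dy":0.2,"dz":2.5,"wx":0.3,"wy":-0.1,"wz":4},
  {"hand":5,"dx":7.6,"dy":0.2,"dz":3,"wx":0.3,"wy":-0.1,"wz":4},
])

```text
t: 3.6
position: [0.5158, 0.1696, 0.1114]
tool_rot: [0.728, 0.686, -0.001, -0.0]
ft_force: [0.5, -0.4, 0.7]
opening: 0.593
```

```bash
cat >> h.py <<'E'
from scipy.spatial.transform import Rotation as Ro
def toward(p):
    s=readout.state();R=Ro.from_quat(s["tool_rot"]).as_matrix()
    z=R.T@np.array([0,0,-1.]);
    print("t",s["t"],"pos",np.round(s["position"],4),"F",np.round(s["ft_force"],2),"T",np.round(s["torque"],3),"yaw",np.degrees(np.arctan2(R[1,0],R[0,0])).round(2),"open cm",round(s["opening"]*9.12,2))
    print("shift",(R.T@(np.array(p)-s["position"])*100).round(3),"fix wx,wy",np.degrees([-z[1],z[0]]).round(2))
E
python3 - <<'E'
from h import *
toward([.5162,.1712,.0617])
f=cams.grab_frame("side");cv2.imwrite("pics/s1.png",cv2.resize(f["pixels"][200:330,250:380],(585,585)))
E
```

```text
t 3.6 pos [0.5158 0.1696 0.1114] F [ 0.53 -0.41  0.7 ] T [-0.03  -0.034  0.016] yaw 86.57 open cm 5.41
shift [0.161 0.037 4.969] fix wx,wy [-0.07  0.03]
```

View pics/s1.png

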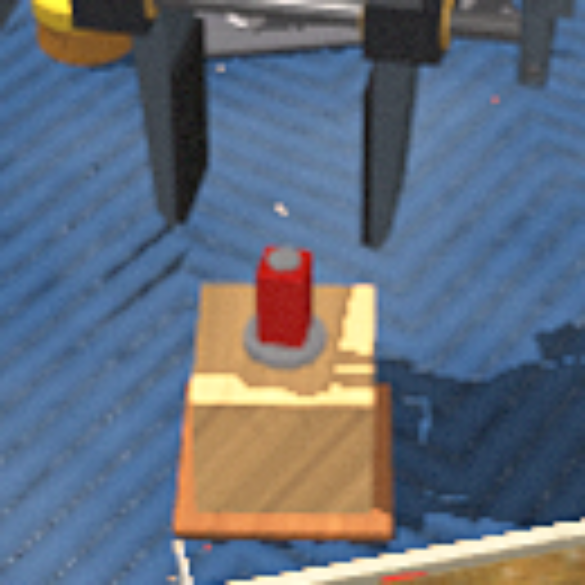

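>>> step_arm([
  {"hand":5,"dx":0.15,"dy":0,"dz":1.5,"wx":0,"wy":0,"wz":0},
  {"hand":5,"dx":0.15,"dy":0,"dz":3,"wx":0,"wy":0,"wz":0},
  {"hand":5,"dx":0.15,"dy":0,"dz":4.2,"wx":0,"wy":0,"wz":0},
  {"hand":5,"dx":0.15,"dy":0,"dz":4.8,"wx":0,"wy":0,"wz":0},
  {"hand":5,"dx":0.15,"dy":0,"dz":4.9,"wx":0,"wy":0,"wz":0},
  {"hand":5,"dx":0.15,"dy":0,"dz":4.9,"wx":0,"wy":0,"wz":0},
])

```text
t: 4.25
position: [0.5157, 0.1706, 0.062]
tool_rot: [0.728, 0.685, -0.001, -0.0]
ft_force: [-0.7, 0.1, -0.5]
opening: 0.548
```

Run:
```python
from h import *
toward([.5162,.1712,.0617])
f=cams.grab_frame("side");cv2.imwrite("pics/s2.png",cv2.resize(f["pixels"][200:330,250:380],(585,585)))
```

```text
t 4.25 pos [0.5157 0.1706 0.062 ] F [-0.74  0.15 -0.46] T [0.04  0.    0.056] yaw 86.51 open cm 5.0
shift [0.066 0.043 0.027] fix wx,wy [-0.11  0.04]
```

View pics/s2.png

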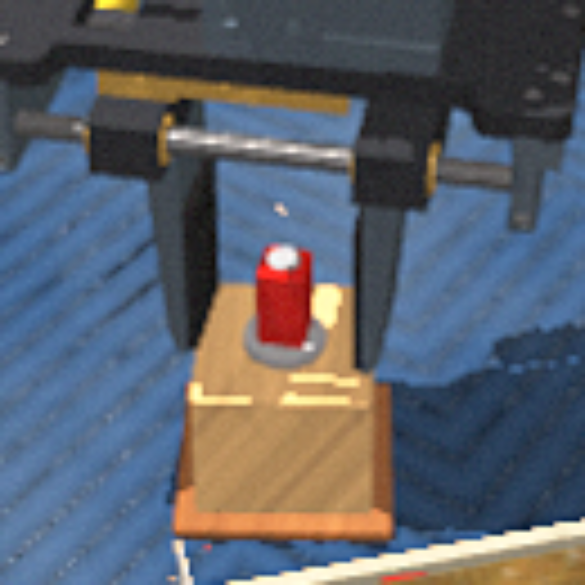

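>>> step_arm([
  {"hand":1,"dx":0,"dy":0.04,"dz":0,"wx":0,"wy":0,"wz":0},
  {"hand":1,"dx":0,"dy":0.04,"dz":0,"wx":0,"wy":0,"wz":0},
  {"hand":1,"dx":0,"dy":0.04,"dz":0,"wx":0,"wy":0,"wz":0},
  {"hand":1,"dx":0,"dy":0.04,"dz":0,"wx":0,"wy":0,"wz":0},
  {"hand":1,"dx":0,"dy":0.04,"dz":0,"wx":0,"wy":0,"wz":0},
  {"hand":1,"dx":0,"dy":0.04,"dz":0,"wx":0,"wy":0,"wz":0},
  {"hand":1,"dx":0,"dy":0.04,"dz":0,"wx":0,"wy":0,"wz":0},
], newtons=35)

```text
t: 5.0
position: [0.5162, 0.1707, 0.0623]
tool_rot: [0.728, 0.685, -0.001, -0.0]
ft_force: [-0.3, -0.1, 1.6]
opening: 0.17
```

Run:
```python
from h import *
toward([.5162,.1712,.0617])
```

```text
t 5.0 pos [0.5162 0.1707 0.0623] F [-0.26 -0.07  1.57] T [ 0.006  0.082 -0.011] yaw 86.52 open cm 1.55
shift [ 0.049 -0.002  0.062] fix wx,wy [-0.09  0.02]
```

>>> step_arm([
  {"hand":1,"dx":0,"dy":0,"dz":-1,"wx":0,"wy":0,"wz":0},
  {"hand":1,"dx":0,"dy":0,"dz":-3,"wx":0,"wy":0,"wz":0},
  {"hand":1,"dx":0,"dy":0,"dz":-5,"wx":0,"wy":0,"wz":0},
  {"hand":1,"dx":0,"dy":0,"dz":-7,"wx":0,"wy":0,"wz":0},
  {"hand":1,"dx":0,"dy":0,"dz":-8.5,"wx":0,"wy":0,"wz":0},
  {"hand":1,"dx":0,"dy":0,"dz":-9,"wx":0,"wy":0,"wz":0},
])

```text
t: 5.6
position: [0.5173, 0.171, 0.1544]
tool_rot: [0.728, 0.685, 0.001, 0.0]
ft_force: [0.4, 0.0, -1.9]
opening: 0.174
```

Run:
```python
from h import *
toward([.5315,-.1517,.152])
f=cams.grab_frame("side");cv2.imwrite("pics/s3.png",cv2.resize(f["pixels"][150:300,240:390],(600,600)))
```

```text
t 5.6 pos [0.5173 0.171  0.1544] F [ 0.42  0.02 -1.91] T [ 0.007  0.011 -0.004] yaw 86.52 open cm 1.59
shift [-32.127   3.379   0.215] fix wx,wy [ 0.1  -0.05]
```

View pics/s3.png

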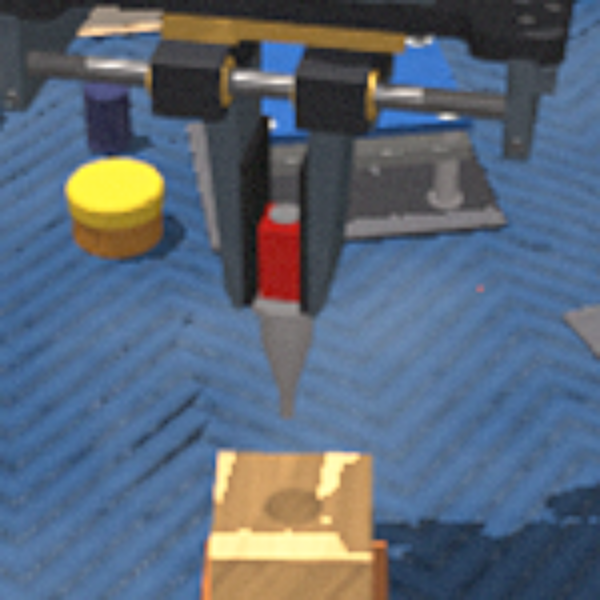

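>>> step_arm([
  {"hand":1,"dx":-3,"dy":0.3,"dz":0,"wx":0,"wy":0,"wz":0},
  {"hand":1,"dx":-7,"dy":0.7,"dz":0,"wx":0,"wy":0,"wz":0},
  {"hand":1,"dx":-11,"dy":1.1,"dz":0,"wx":0,"wy":0,"wz":0},
  {"hand":1,"dx":-15,"dy":1.6,"dz":0,"wx":0,"wy":0,"wz":0},
  {"hand":1,"dx":-19,"dy":2,"dz":0,"wx":0,"wy":0,"wz":0},
  {"hand":1,"dx":-23,"dy":2.4,"dz":0,"wx":0,"wy":0,"wz":0},
  {"hand":1,"dx":-27,"dy":2.8,"dz":0,"wx":0,"wy":0,"wz":0},
  {"hand":1,"dx":-30,"dy":3.2,"dz":0,"wx":0,"wy":0,"wz":0},
])

```text
t: 6.45
position: [0.5301, -0.1326, 0.1531]
tool_rot: [0.729, 0.685, 0.0, -0.0]
ft_force: [0.4, -0.6, -1.8]
opening: 0.169
```

Run:
```python
from h import *
toward([.5315,-.1517,.13])
```

```text
t 6.45 pos [ 0.5301 -0.1326  0.1531] F [ 0.41 -0.62 -1.76] T [-0.024  0.013  0.063] yaw 86.45 open cm 1.54
shift [-1.903  0.262  2.307] fix wx,wy [-0.01 -0.03]
```

>>> step_arm([
  {"hand":1,"dx":-1.2,"dy":0.2,"dz":0.8,"wx":0,"wy":0,"wz":0},
  {"hand":1,"dx":-1.9,"dy":0.26,"dz":2,"wx":0,"wy":0,"wz":0},
  {"hand":1,"dx":-1.9,"dy":0.26,"dz":2.6,"wx":0,"wy":0,"wz":0},
  {"hand":1,"dx":-1.9,"dy":0.26,"dz":2.6,"wx":0,"wy":0,"wz":0},
  {"hand":1,"dx":-1.9,"dy":0.26,"dz":2.6,"wx":0,"wy":0,"wz":0},
])

```text
t: 6.95
position: [0.5313, -0.1504, 0.1267]
tool_rot: [0.728, 0.685, 0.0, -0.001]
ft_force: [0.1, 0.4, -1.1]
opening: 0.174
```

```bash
cat > look.py <<'E'
import sys
from h import *
k=sys.argv[1]; g=[float(a) for a in sys.argv[2:5]]
s=readout.state()
w=wristify(cams.grab_frame("wrist"),s);a=cams.grab_frame("scene");b=cams.grab_frame("side")
for n,f in zip("wab",(w,a,b)): np.savez(f"{k}{n}",**{q:np.array(f[q]) for q in("R","t","mtx","dist")})
H=[.537,-.1502,.06]
out=[]
for f,(W,Hh) in zip((w,a,b),((80,60),(60,45),(60,45))):
    p=px(f,H)[0];u,v=int(p[0])-W//2,int(p[1])-Hh//2;print("crop org",u,v)
    out.append(cv2.resize(f["pixels"][v:v+Hh,u:u+W],(800,600) if W==80 else (400,300),interpolation=cv2.INTER_CUBIC))
cv2.imwrite(f"pics/{k}w.png",out[0]);cv2.imwrite(f"pics/{k}ab.png",np.hstack(out[1:]))
toward(g)
E
python3 look.py v1 .5315 -.1517 .115
```

```text
crop org 280 189
crop org 331 201
crop org 293 147
t 7.1 pos [ 0.5318 -0.1509  0.1275] F [-0.49  1.15 -1.38] T [-0.035  0.023 -0.011] yaw 86.52 open cm 1.58
shift [-0.08  -0.029  1.252] fix wx,wy [ 0.04 -0.03]
```

View pics/v1w.png

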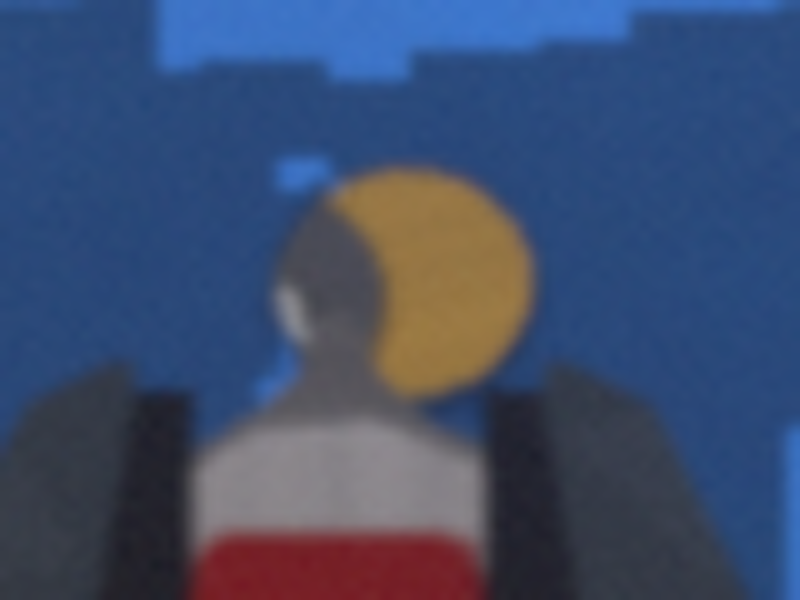

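View pics/v1ab.png

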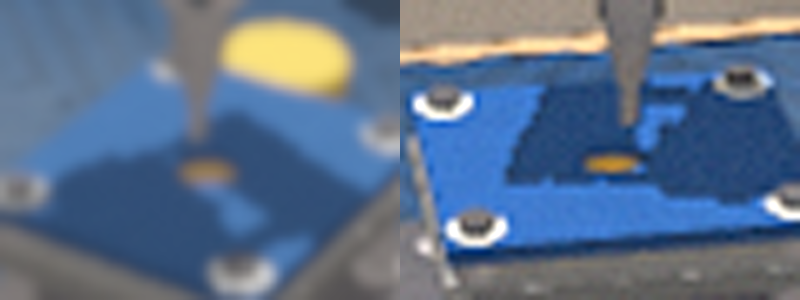

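```bash
cat > tri.py <<'E'
from h import *
from scipy.optimize import least_squares
def tri(fs,uvs,x0):
    return least_squares(lambda X:np.concatenate([px(f,X)[0]-u for f,u in zip(fs,uvs)]),x0).x
E
python3 - <<'E'
from tri import *
w,a,b=[dict(np.load(f"v1{n}.npz")) for n in "wab"]
tip=tri((a,b),([361,221.25],[327.2,165.75]),[.53,-.15,.07]);h=tri((a,b),([362.05,226.95],[324.65,171.45]),[.53,-.15,.06])
print(tip*1000,h*1000,(tip-h)*1000)
Mi=lambda p:px(w,p)[0]
s=readout.state();R=Ro.from_quat(s["tool_rot"]).as_matrix()
for d in (.05,.0573): 
  t=s["position"]+R@[0,0,d];print(d,t,(Mi(t)-[280,189])*10)
for n,f in zip("wab",(w,a,b)): print(n,px(f,[.537,-.1502,.058]),px(f,s["position"]+R@[0,0,.0573]))
E
```

```text
[ 531.71016522 -153.58449435   68.67666681] [ 536.1080851  -154.05107785   54.03694148] [-4.39791987  0.4665835  14.63972533]
0.05 [ 0.53186647 -0.15090048  0.07751665] [340.64772643 394.80049869]
0.0573 [ 0.53187133 -0.15089701  0.07021665] [340.66899778 360.84019373]
w [[320.72645726 218.57367599]] [[314.06689978 225.08401937]]
a [[361.04014421 224.5983097 ]] [[359.65315213 220.58300074]]
b [[323.86757052 170.48793274]] [[326.4411723  165.18819152]]
```

>>> step_arm([
  {"hand":1,"dx":-0.08,"dy":-0.05,"dz":0.5,"wx":0,"wy":0,"wz":0},
  {"hand":1,"dx":-0.08,"dy":-0.05,"dz":0.9,"wx":0,"wy":0,"wz":0},
  {"hand":1,"dx":-0.08,"dy":-0.05,"dz":0.9,"wx":0,"wy":0,"wz":0},
  {"hand":1,"dx":-0.08,"dy":-0.05,"dz":0.9,"wx":0,"wy":0,"wz":0},
])

```text
t: 7.5
position: [0.5312, -0.1516, 0.1183]
tool_rot: [0.728, 0.685, 0.0, -0.0]
ft_force: [-0.6, -0.2, -1.0]
opening: 0.172
```

```bash
python3 look.py v2 .5315 -.1517 .115
```

```text
crop org 281 191
crop org 331 201
crop org 293 147
t 7.65 pos [ 0.5314 -0.1518  0.1186] F [ 0.09 -0.56 -2.11] T [-0.024 -0.021 -0.022] yaw 86.51 open cm 1.59
shift [0.01  0.007 0.365] fix wx,wy [ 0.05 -0.02]
```

View pics/v2w.png

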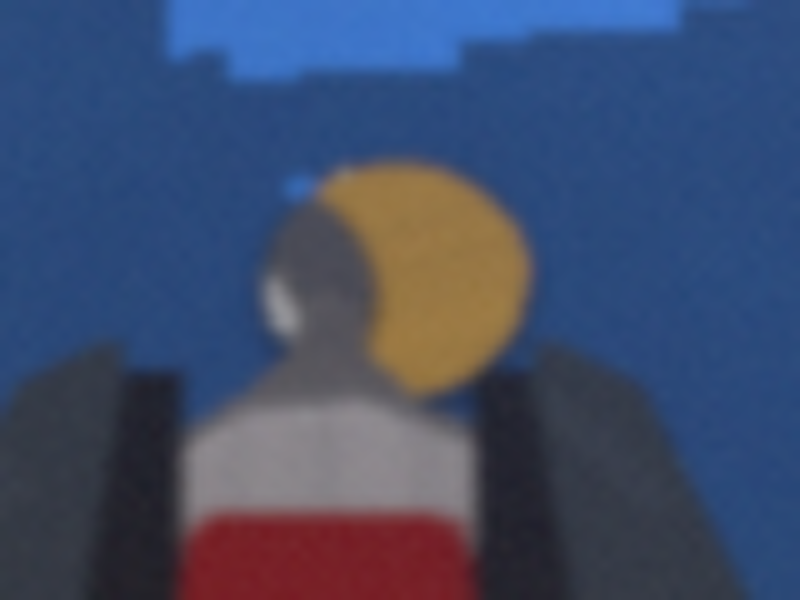

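View pics/v2ab.png

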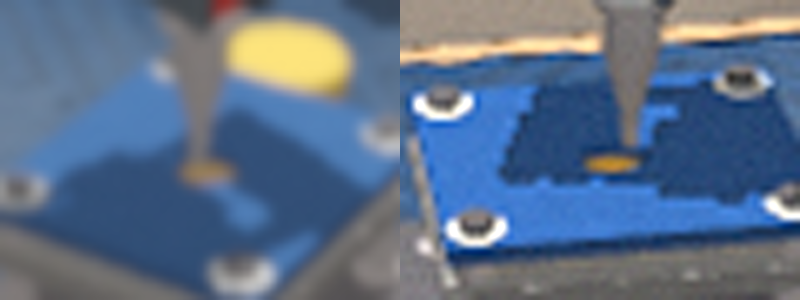

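Run:
```python
from h import *
b=cams.grab_frame("side")["pixels"];a=cams.grab_frame("scene")["pixels"]
o=[]
for im,(u,v) in ((a,(347,210)),(b,(310,155))):
    c=im[v:v+26,u:u+34].astype(float)*1.6
    o.append(cv2.resize(np.clip(c,0,255).astype(np.uint8),(400,306),interpolation=cv2.INTER_NEAREST))
cv2.imwrite("pics/z1.png",np.hstack(o))
```

```text
(no output)
```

View pics/z1.png

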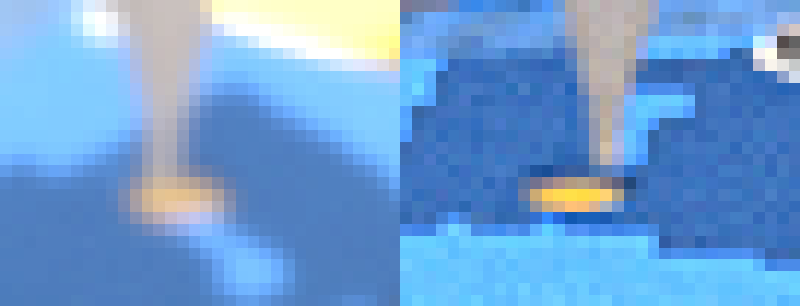

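>>> step_arm([
  {"hand":1,"dx":0,"dy":-0.06,"dz":0,"wx":0,"wy":0,"wz":0},
  {"hand":1,"dx":0,"dy":-0.06,"dz":0.25,"wx":0,"wy":0,"wz":0},
  {"hand":1,"dx":0,"dy":-0.06,"dz":0.5,"wx":0,"wy":0,"wz":0},
  {"hand":1,"dx":0,"dy":-0.06,"dz":0.75,"wx":0,"wy":0,"wz":0},
  {"hand":1,"dx":0,"dy":-0.06,"dz":0.9,"wx":0,"wy":0,"wz":0},
  {"hand":1,"dx":0,"dy":-0.06,"dz":0.98,"wx":0,"wy":0,"wz":0},
  {"hand":1,"dx":0,"dy":-0.06,"dz":0.98,"wx":0,"wy":0,"wz":0},
])

```text
t: 8.45
position: [0.5307, -0.1517, 0.1086]
tool_rot: [0.728, 0.685, 0.0, 0.0]
ft_force: [-0.1, -0.0, -1.4]
opening: 0.171
```

```bash
python3 look.py v3 .5308 -.1517 .1033
```

```text
crop org 281 195
crop org 331 201
crop org 293 147
t 8.6 pos [ 0.5309 -0.1518  0.1089] F [-0.06  0.05 -2.14] T [ 0.034 -0.04  -0.005] yaw 86.51 open cm 1.6
shift [ 0.005 -0.008  0.562] fix wx,wy [ 0.06 -0.03]
```

View pics/v3w.png

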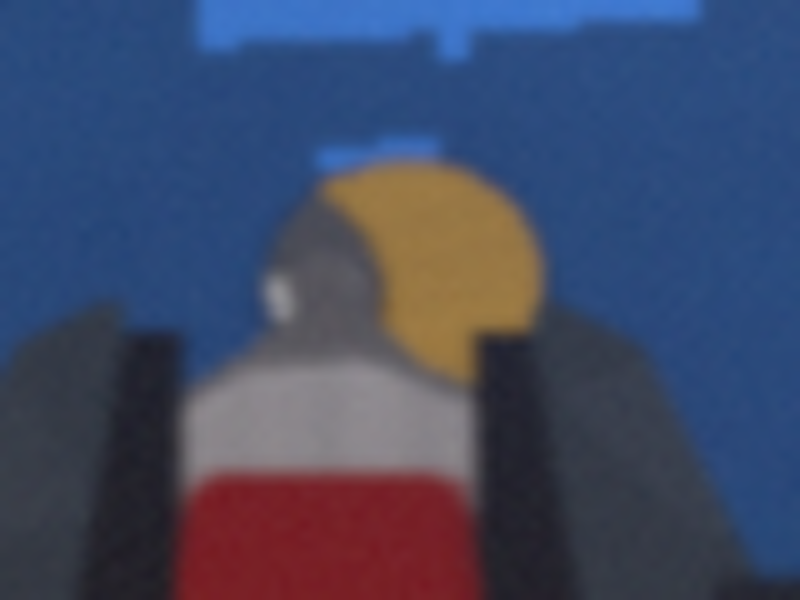

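View pics/v3ab.png

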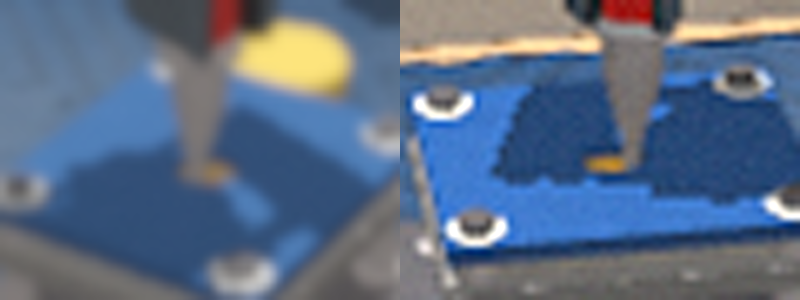

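>>> step_arm([
  {"hand":1,"dx":0,"dy":0,"dz":0.1,"wx":0,"wy":0,"wz":0},
  {"hand":1,"dx":0,"dy":0,"dz":0.2,"wx":0,"wy":0,"wz":0},
  {"hand":1,"dx":0,"dy":0,"dz":0.25,"wx":0,"wy":0,"wz":0},
  {"hand":1,"dx":0,"dy":0,"dz":0.25,"wx":0,"wy":0,"wz":0},
])

```text
t: 9.0
position: [0.5308, -0.1517, 0.1063]
tool_rot: [0.728, 0.685, 0.0, 0.0]
ft_force: [-0.5, -0.8, -1.5]
opening: 0.173
```

```bash
python3 -c "
from h import *
toward([.5308,-.1517,.1033])"
```

```text
t 9.0 pos [ 0.5308 -0.1517  0.1063] F [-0.52 -0.77 -1.51] T [-0.016  0.062  0.028] yaw 86.52 open cm 1.58
shift [0.002 0.    0.301] fix wx,wy [ 0.05 -0.03]
```

>>> step_arm([
  {"hand":1,"dx":0,"dy":0,"dz":0.1,"wx":0,"wy":0,"wz":0},
  {"hand":1,"dx":0,"dy":0,"dz":0.2,"wx":0,"wy":0,"wz":0},
  {"hand":1,"dx":0,"dy":0,"dz":0.3,"wx":0,"wy":0,"wz":0},
  {"hand":1,"dx":0,"dy":0,"dz":0.35,"wx":0,"wy":0,"wz":0},
  {"hand":1,"dx":0,"dy":0,"dz":0.35,"wx":0,"wy":0,"wz":0},
])

```text
t: 9.5
position: [0.5307, -0.1517, 0.1027]
tool_rot: [0.728, 0.685, 0.0, 0.0]
ft_force: [-1.0, -0.2, -1.5]
opening: 0.174
```

```bash
python3 look.py v4 .537 -.1502 .1025
```

```text
crop org 282 198
crop org 331 201
crop org 293 147
t 9.65 pos [ 0.5308 -0.1517  0.1028] F [ 0.09 -0.12 -2.12] T [0.014 0.01  0.004] yaw 86.52 open cm 1.54
shift [0.19  0.606 0.035] fix wx,wy [ 0.05 -0.02]
```

View pics/v4w.png

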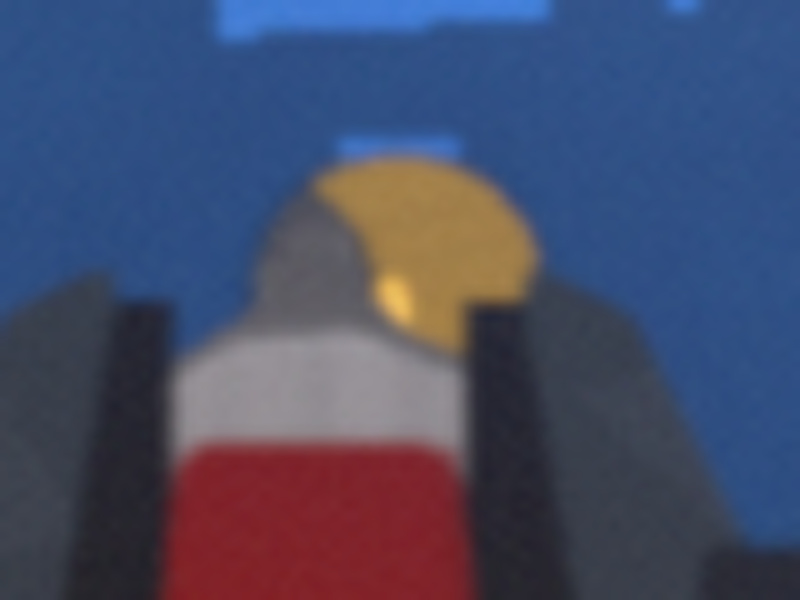

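>>> step_arm([
  {"hand":1,"dx":0.03,"dy":0.1,"dz":0.05,"wx":0,"wy":0,"wz":0},
  {"hand":1,"dx":0.06,"dy":0.2,"dz":0.1,"wx":0,"wy":0,"wz":0},
  {"hand":1,"dx":0.1,"dy":0.3,"dz":0.1,"wx":0,"wy":0,"wz":0},
  {"hand":1,"dx":0.12,"dy":0.4,"dz":0.1,"wx":0,"wy":0,"wz":0},
  {"hand":1,"dx":0.12,"dy":0.4,"dz":0.1,"wx":0,"wy":0,"wz":0},
])

```text
t: 10.15
position: [0.5342, -0.1508, 0.1016]
tool_rot: [0.728, 0.685, -0.0, -0.0]
ft_force: [-3.7, -1.1, -0.3]
opening: 0.168
```

```bash
python3 look.py v5 .537 -.1502 .1025
```

```text
crop org 277 200
crop org 331 201
crop org 293 147
t 10.3 pos [ 0.5345 -0.1508  0.1017] F [-3.43 -1.16 -0.12] T [-0.343  0.912 -0.03 ] yaw 86.52 open cm 1.55
shift [ 0.073  0.251 -0.081] fix wx,wy [-0.   -0.03]
```

View pics/v5w.png

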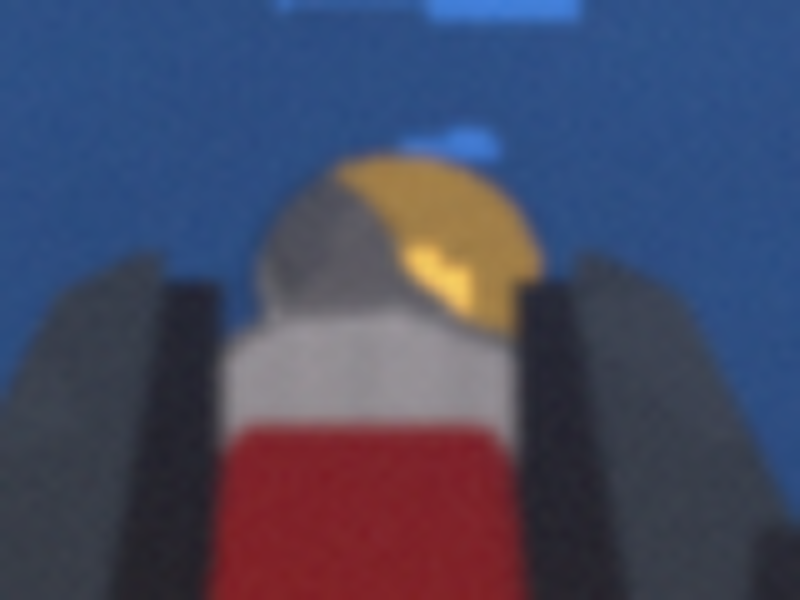

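>>> step_arm([
  {"hand":1,"dx":0.03,"dy":0.1,"dz":0,"wx":0,"wy":0,"wz":0},
  {"hand":1,"dx":0.06,"dy":0.2,"dz":0.05,"wx":0,"wy":0,"wz":0},
  {"hand":1,"dx":0.08,"dy":0.26,"dz":0.15,"wx":0,"wy":0,"wz":0},
  {"hand":1,"dx":0.08,"dy":0.26,"dz":0.3,"wx":0,"wy":0,"wz":0},
  {"hand":1,"dx":0.08,"dy":0.26,"dz":0.45,"wx":0,"wy":0,"wz":0},
  {"hand":1,"dx":0.08,"dy":0.26,"dz":0.5,"wx":0,"wy":0,"wz":0},
])

```text
t: 10.9
position: [0.5373, -0.15, 0.0966]
tool_rot: [0.728, 0.685, 0.0, -0.0]
ft_force: [-2.8, -1.2, 1.8]
opening: 0.171
```

```bash
python3 look.py v6 .537 -.1502 .0643
```

```text
crop org 272 204
crop org 331 201
crop org 293 147
t 11.05 pos [ 0.5372 -0.1501  0.0965] F [-2.95 -0.59 -0.42] T [-0.134  0.712  0.02 ] yaw 86.51 open cm 1.6
shift [-0.015 -0.022  3.224] fix wx,wy [ 0.01 -0.04]
```

View pics/v6w.png

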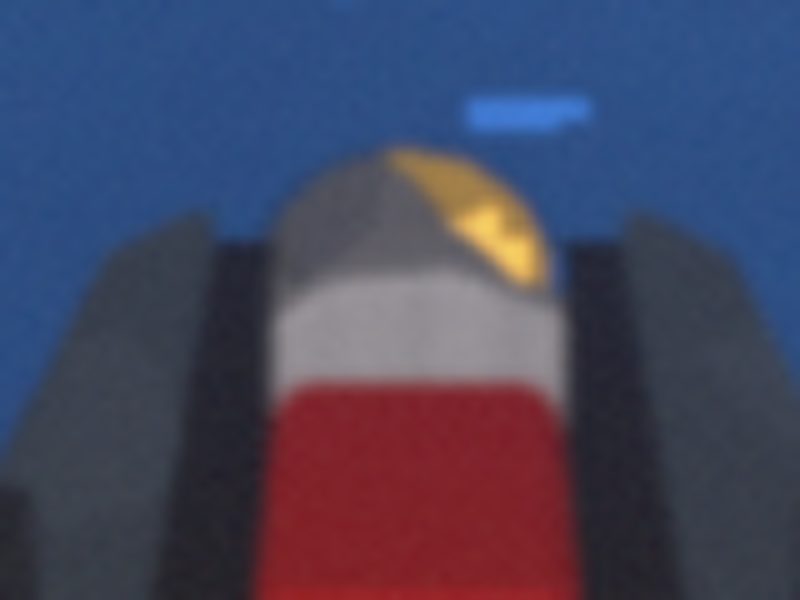

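View pics/v6ab.png

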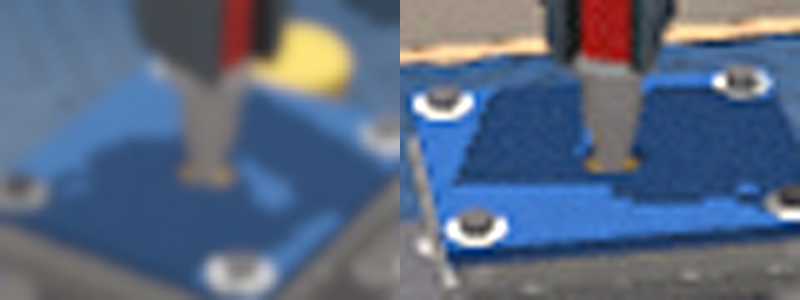

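>>> step_arm([
  {"hand":1,"dx":-0.01,"dy":-0.03,"dz":0.2,"wx":0,"wy":0,"wz":0},
  {"hand":1,"dx":-0.01,"dy":-0.03,"dz":0.4,"wx":0,"wy":0,"wz":0},
  {"hand":1,"dx":-0.01,"dy":-0.03,"dz":0.6,"wx":0,"wy":0,"wz":0},
  {"hand":1,"dx":-0.01,"dy":-0.03,"dz":0.8,"wx":0,"wy":0,"wz":0},
  {"hand":1,"dx":-0.01,"dy":-0.03,"dz":1,"wx":0,"wy":0,"wz":0},
  {"hand":1,"dx":-0.01,"dy":-0.03,"dz":1.1,"wx":0,"wy":0,"wz":0},
  {"hand":1,"dx":-0.01,"dy":-0.03,"dz":1.1,"wx":0,"wy":0,"wz":0},
])

```text
t: 11.75
position: [0.5369, -0.1502, 0.0852]
tool_rot: [0.728, 0.685, 0.0, -0.0]
ft_force: [-3.7, -1.7, 2.2]
opening: 0.172
```

```bash
python3 look.py v7 .537 -.1502 .0653
```

```text
crop org 273 210
crop org 331 201
crop org 293 147
t 11.9 pos [ 0.5368 -0.1502  0.0853] F [-3.3  -2.03 -0.35] T [-0.311  0.784 -0.001] yaw 86.52 open cm 1.56
shift [-1.000e-03  1.500e-02  1.998e+00] fix wx,wy [-0.01 -0.03]
```

View pics/v7w.png

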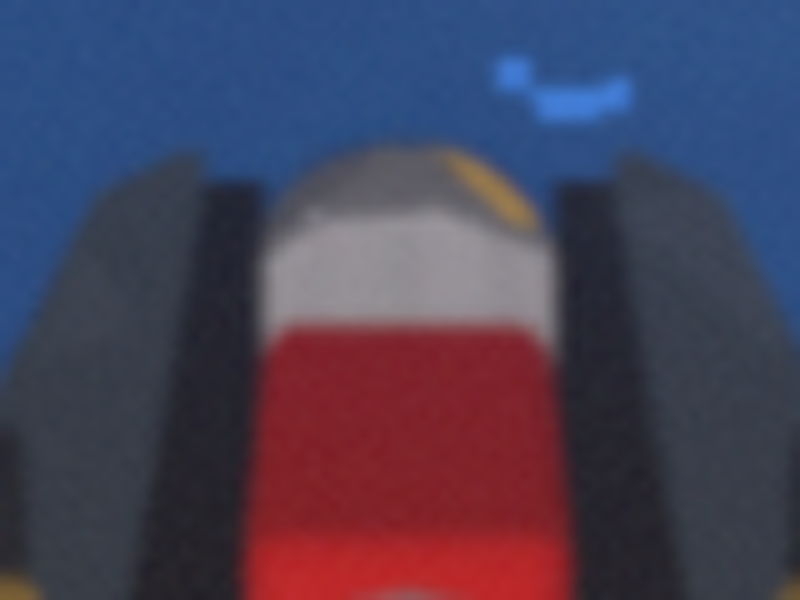

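View pics/v7ab.png

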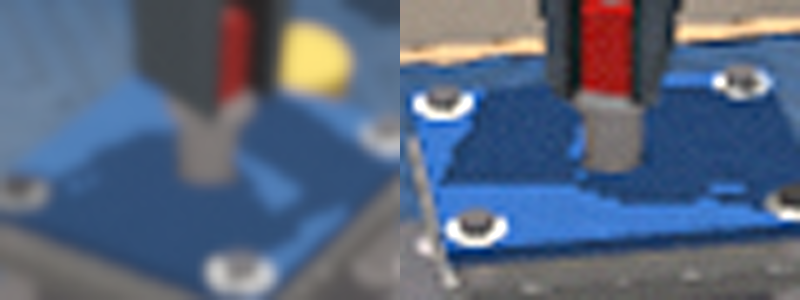

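>>> step_arm([
  {"hand":1,"dx":0,"dy":0,"dz":0.1,"wx":0,"wy":0,"wz":0},
  {"hand":1,"dx":0,"dy":0,"dz":0.2,"wx":0,"wy":0,"wz":0},
  {"hand":1,"dx":0,"dy":0,"dz":0.3,"wx":0,"wy":0,"wz":0},
  {"hand":1,"dx":0,"dy":0,"dz":0.4,"wx":0,"wy":0,"wz":0},
  {"hand":1,"dx":0,"dy":0,"dz":0.5,"wx":0,"wy":0,"wz":0},
  {"hand":1,"dx":0,"dy":0,"dz":0.6,"wx":0,"wy":0,"wz":0},
])

```text
t: 12.5
position: [0.5369, -0.1503, 0.0793]
tool_rot: [0.728, 0.685, 0.0, -0.0]
ft_force: [-4.4, -1.1, 3.1]
opening: 0.17
```

```bash
python3 -c "
from h import *
toward([.537,-.1502,.0653])"
```

```text
t 12.5 pos [ 0.5369 -0.1503  0.0793] F [-4.42 -1.14  3.08] T [-0.394  0.84  -0.001] yaw 86.52 open cm 1.55
shift [0.005 0.012 1.397] fix wx,wy [ 0.   -0.03]
```

>>> step_arm([
  {"hand":1,"dx":0,"dy":0,"dz":0.1,"wx":0,"wy":0,"wz":0},
  {"hand":1,"dx":0,"dy":0,"dz":0.2,"wx":0,"wy":0,"wz":0},
  {"hand":1,"dx":0,"dy":0,"dz":0.3,"wx":0,"wy":0,"wz":0},
  {"hand":1,"dx":0,"dy":0,"dz":0.4,"wx":0,"wy":0,"wz":0},
])

```text
t: 12.9
position: [0.5369, -0.1503, 0.0752]
tool_rot: [0.728, 0.685, 0.0, -0.0]
ft_force: [-4.2, -1.8, 3.6]
opening: 0.173
```

```bash
python3 -c "
from h import *
toward([.537,-.1502,.0653])"
```

```text
t 12.9 pos [ 0.5369 -0.1503  0.0752] F [-4.22 -1.78  3.64] T [-0.337  0.787  0.039] yaw 86.52 open cm 1.58
shift [0.012 0.006 0.989] fix wx,wy [ 0.01 -0.02]
```

>>> step_arm([
  {"hand":1,"dx":0,"dy":0,"dz":0.1,"wx":0,"wy":0,"wz":0},
  {"hand":1,"dx":0,"dy":0,"dz":0.2,"wx":0,"wy":0,"wz":0},
  {"hand":1,"dx":0,"dy":0,"dz":0.3,"wx":0,"wy":0,"wz":0},
  {"hand":1,"dx":0,"dy":0,"dz":0.4,"wx":0,"wy":0,"wz":0},
  {"hand":1,"dx":0,"dy":0,"dz":0.5,"wx":0,"wy":0,"wz":0},
])

```text
t: 13.4
position: [0.5368, -0.1503, 0.0699]
tool_rot: [0.728, 0.685, 0.0, -0.0]
ft_force: [-2.8, -3.4, 1.6]
opening: 0.174
```

```bash
python3 -c "
from h import *
toward([.537,-.1502,.0653])"
```

```text
t 13.4 pos [ 0.5368 -0.1503  0.0699] F [-2.83 -3.38  1.62] T [-0.413  0.75   0.058] yaw 86.52 open cm 1.59
shift [0.014 0.018 0.459] fix wx,wy [-0.01 -0.02]
```

>>> step_arm([
  {"hand":1,"dx":0,"dy":0,"dz":0.1,"wx":0,"wy":0,"wz":0},
  {"hand":1,"dx":0,"dy":0,"dz":0.2,"wx":0,"wy":0,"wz":0},
  {"hand":1,"dx":0,"dy":0,"dz":0.3,"wx":0,"wy":0,"wz":0},
  {"hand":1,"dx":0,"dy":0,"dz":0.38,"wx":0,"wy":0,"wz":0},
])

```text
t: 13.8
position: [0.5368, -0.1503, 0.066]
tool_rot: [0.728, 0.685, 0.0, -0.0]
ft_force: [-4.6, -1.6, 0.7]
opening: 0.175
```

```bash
python3 look.py v8 .537 -.1502 .0653
```

```text
crop org 273 222
crop org 331 201
crop org 293 147
t 13.95 pos [ 0.5368 -0.1503  0.0659] F [-3.05 -2.33 -0.55] T [-0.442  0.657  0.012] yaw 86.52 open cm 1.61
shift [0.014 0.018 0.064] fix wx,wy [-0.01 -0.02]
```

View pics/v8ab.png

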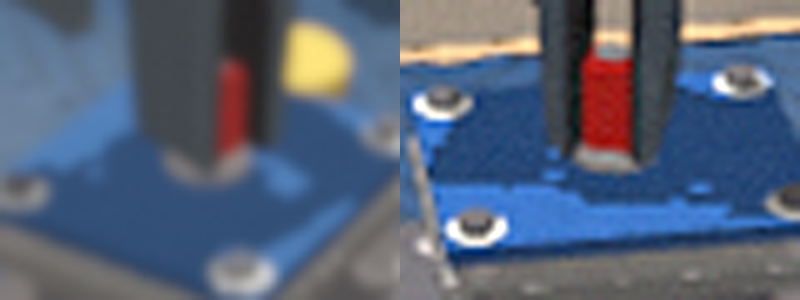

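Nearly flush; press gently in 0.3 mm steps until contact.

>>> step_arm([
  {"hand":1,"dx":0,"dy":0,"dz":0.03,"wx":0,"wy":0,"wz":0},
  {"hand":1,"dx":0,"dy":0,"dz":0.05,"wx":0,"wy":0,"wz":0},
  {"hand":1,"dx":0,"dy":0,"dz":0.07,"wx":0,"wy":0,"wz":0},
])

```text
t: 14.25
position: [0.5369, -0.1503, 0.0653]
tool_rot: [0.728, 0.685, 0.0, -0.0]
ft_force: [-3.4, -2.4, 3.6]
opening: 0.177
```

>>> step_arm([
  {"hand":1,"dx":0,"dy":0,"dz":0.02,"wx":0,"wy":0,"wz":0},
  {"hand":1,"dx":0,"dy":0,"dz":0.04,"wx":0,"wy":0,"wz":0},
  {"hand":1,"dx":0,"dy":0,"dz":0.04,"wx":0,"wy":0,"wz":0},
])

```text
t: 14.55
position: [0.5369, -0.1503, 0.0653]
tool_rot: [0.728, 0.685, 0.0, -0.0]
ft_force: [-4.2, -2.7, 4.1]
opening: 0.176
```

```bash
python3 -c "
from h import *
toward([.537,-.1502,.0653])"
```

```text
t 14.55 pos [ 0.5369 -0.1503  0.0653] F [-4.23 -2.74  4.12] T [-0.423  0.904 -0.04 ] yaw 86.52 open cm 1.61
shift [0.015 0.014 0.002] fix wx,wy [ 0.   -0.02]
```

>>> step_arm([
  {"hand":1,"dx":0,"dy":0,"dz":0.05,"wx":0,"wy":0,"wz":0},
  {"hand":1,"dx":0,"dy":0,"dz":0.1,"wx":0,"wy":0,"wz":0},
])

```text
t: 14.75
position: [0.5369, -0.1504, 0.0653]
tool_rot: [0.728, 0.685, 0.0, 0.0]
ft_force: [-6.6, -2.0, 10.3]
opening: 0.17
```

```bash
python3 -c "
from h import *
toward([.537,-.1502,.0653])"; python3 look.py v9 .537 -.1502 .0653
```

```text
t 14.75 pos [ 0.5369 -0.1504  0.0653] F [-6.59 -1.97 10.26] T [-0.282  1.266 -0.023] yaw 86.52 open cm 1.55
shift [ 0.018  0.011 -0.   ] fix wx,wy [ 0.02 -0.01]
crop org 273 223
crop org 331 201
crop org 293 147
t 14.9 pos [ 0.5369 -0.1503  0.0653] F [-5.1  -1.34  7.75] T [-0.347  1.112 -0.01 ] yaw 86.52 open cm 1.59
shift [ 0.015  0.013 -0.002] fix wx,wy [ 0.02 -0.01]
```

View pics/v9ab.png

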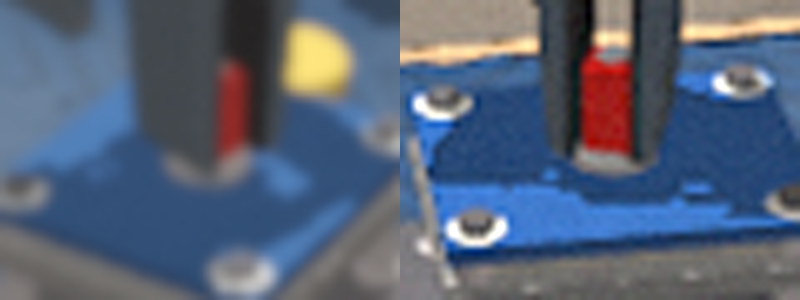

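View pics/v9w.png

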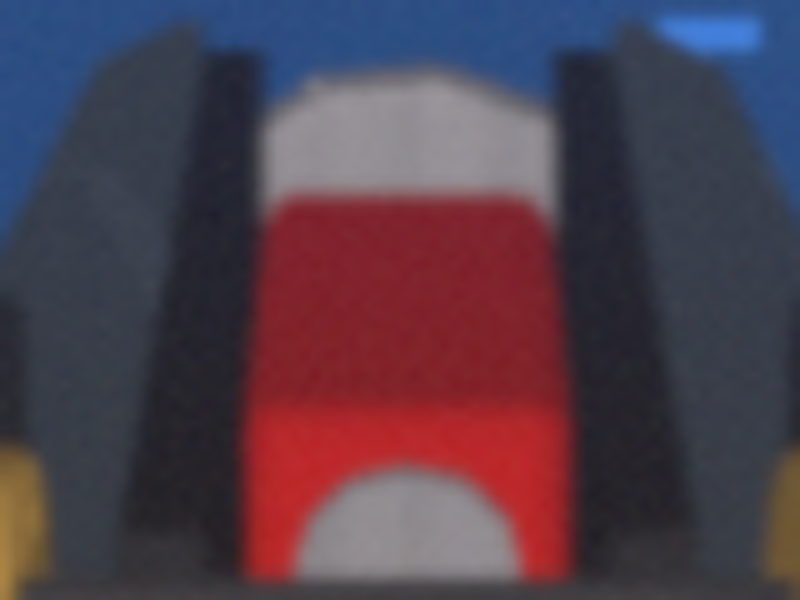

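>>> step_arm([
  {"hand":1,"dx":0,"dy":0,"dz":0,"wx":0,"wy":0,"wz":0},
  {"hand":5,"dx":0,"dy":0,"dz":0,"wx":0,"wy":0,"wz":0},
  {"hand":5,"dx":0,"dy":0,"dz":0,"wx":0,"wy":0,"wz":0},
  {"hand":5,"dx":0,"dy":0,"dz":0,"wx":0,"wy":0,"wz":0},
  {"hand":5,"dx":0,"dy":0,"dz":0,"wx":0,"wy":0,"wz":0},
  {"hand":5,"dx":0,"dy":0,"dz":0,"wx":0,"wy":0,"wz":0},
])

```text
t: 15.5
position: [0.5372, -0.1503, 0.0653]
tool_rot: [0.728, 0.685, 0.0, 0.0]
ft_force: [-1.5, 1.0, -0.3]
opening: 0.544
```

```bash
python3 look.py v10 .537 -.1502 .0653
```

```text
crop org 272 223
crop org 331 201
crop org 293 147
t 15.65 pos [ 0.5369 -0.1503  0.0653] F [0.03 0.21 0.04] T [ 0.016 -0.021 -0.014] yaw 86.52 open cm 4.99
shift [ 0.012  0.004 -0.001] fix wx,wy [ 0.04 -0.01]
```

View pics/v10ab.png

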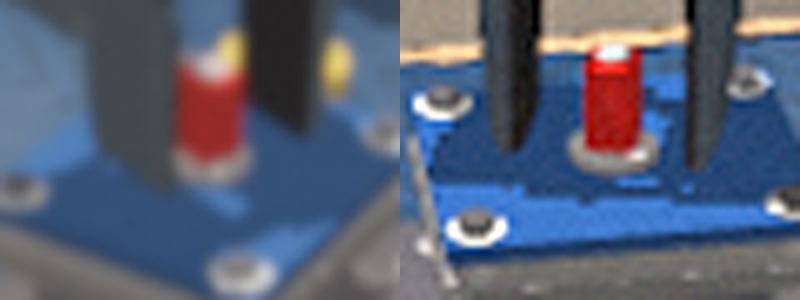

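View pics/v10w.png

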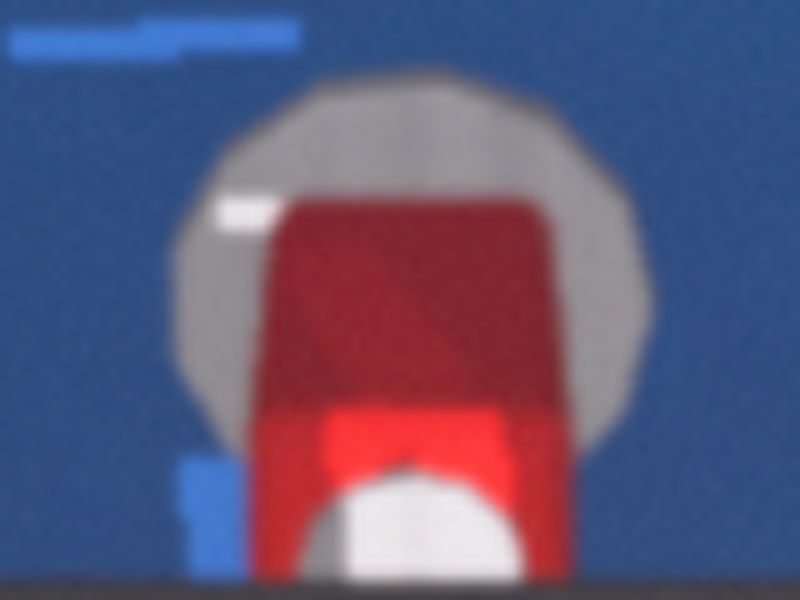

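>>> step_arm([
  {"hand":5,"dx":0,"dy":0,"dz":-1,"wx":0,"wy":0,"wz":0},
  {"hand":5,"dx":0,"dy":0,"dz":-3,"wx":0,"wy":0,"wz":0},
  {"hand":5,"dx":0,"dy":0,"dz":-6,"wx":0,"wy":0,"wz":0},
  {"hand":5,"dx":0,"dy":0,"dz":-9,"wx":0,"wy":0,"wz":0},
  {"hand":5,"dx":-2,"dy":0,"dz":-11,"wx":0,"wy":0,"wz":0},
  {"hand":5,"dx":-5,"dy":0,"dz":-12,"wx":0,"wy":0,"wz":0},
  {"hand":5,"dx":-6,"dy":0,"dz":-12,"wx":0,"wy":0,"wz":0},
  {"hand":5,"dx":-6,"dy":0,"dz":-12,"wx":0,"wy":0,"wz":0},
])

```text
t: 16.45
position: [0.533, -0.2111, 0.1855]
tool_rot: [0.729, 0.684, 0.0, 0.0]
ft_force: [-0.6, -0.4, -0.4]
opening: 0.547
```

```bash
python3 look.py v11 .537 -.1502 .0653
python3 - <<'E'
from h import *
o=[cams.grab_frame(n)["pixels"] for n in("side","wrist")]
cv2.imwrite("pics/f1.png",np.hstack([cv2.resize(o[0][110:270,150:406],(400,250)),cv2.resize(o[1],(400,250))]))
E
```

```text
crop org 273 103
crop org 331 201
crop org 293 147
t 16.6 pos [ 0.5327 -0.2092  0.1844] F [0.21 0.71 0.43] T [ 0.043  0.05  -0.031] yaw 86.53 open cm 4.98
shift [ 5.897  0.087 11.922] fix wx,wy [-0.07 -0.09]
```

View pics/v11ab.png

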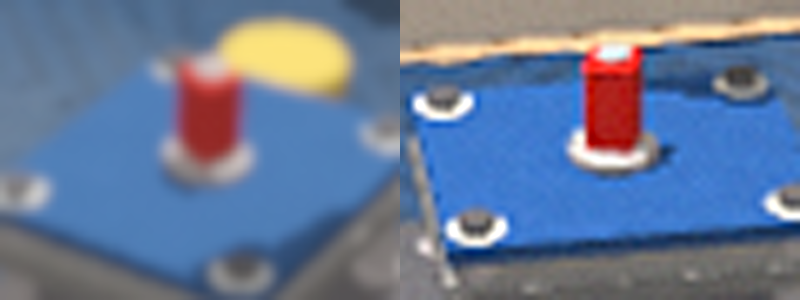

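View pics/f1.png

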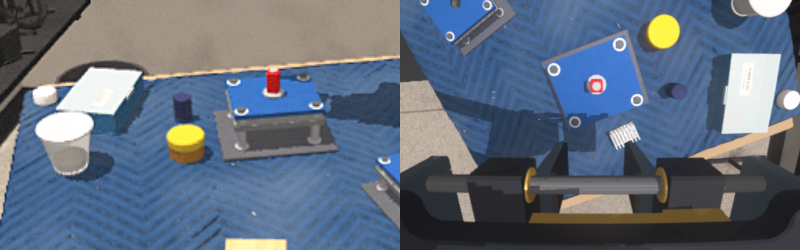

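The pin stands upright with its collar on the blue plate. The jar, capacitor and heat sink are where they were, and the gripper is clear.

```bash
python3 -c "
from station import workorder
print(workorder.finish_job())"
```

```text
the job is handed in; nothing more can be done
None
```

The drift pin is fully home in the larger swivel foot, standing upright with its collar flush on the blue plate, and I handed the job in at about 17 s of the 54 s allowed.

- **Which foot:** I chose the larger one because its bolt spacing measured about 94 x 79 mm against the 96 x 80 mm given. The smaller one was the look-alike.
- **Finding the disc's hole:** It showed through the blue plate, slipped about 11.6 mm, mostly towards the robot. I put the nose into the overlap of the two holes without any contact force.
- **Driving it home:** Pulling the disc onto the axis took about 4 N sideways. The vertical force stayed under 5 N until the collar met the plate. The highest reading was about 10 N vertical and 7 N sideways, at the end of a deliberate check push, so well under 40 N. Forces were read only at the end of each move call, so brief peaks in between were not seen.
- **Last checks:** The collar stopped at the height I had predicted, and a further push moved it no lower. After letting go, the side, scene and wrist pictures show the pin upright. The force on the tool read near zero, with the gripper well clear. The side and wrist pictures show the jar and capacitor in their original places; the heat sink shows only in the wrist picture.
- **Disagreement:** The cameras differed from one another by up to about 7 mm on the hole's position. I worked from the wrist camera, and the pin went in where it said.

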